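# Put the laser lens away in the roll-top bench store

### The job

Put the spare laser lens away from the dust: roll the bench store's tambour door right up by its knob, stand the aluminium lens canister upright and centred on the round cork pad inside, setting it down without a drop. Then roll the tambour back down, firmly enough to click past its catch, until it is fully shut. Leave the jar and bottle in the store and the mug and red tin on the bench standing where they are.

Things in the scene. Friction and masses are not known exactly. Their poses are not given: they have to be found in the camera images.
- store: Fixed brown wooden roll-top store, 418 wide (y), 298 deep, 209 mm high. Origin: on the bench, mid width, 169 mm behind its front edge; x runs from front to back, z up. Floor at z=31 mm; three bays 90 mm wide (middles y=-90, 0, 90, x=-85 mm), ribs 14 mm high. Sill: top z=56, front x=-165 mm. A fixed hood covers it from x=20 mm back; with the door up it is open above x=-150 to -10 mm.
- axis (a point): Centre of the round groove in which the slats run: at x=-20, y=0, z=60 mm of the store, same axes as the store. The door rolls about its y axis. The slats lie 131 to 139 mm from it; the two side cheeks (14 mm thick) reach out to 149 mm.
- lead (a joint): How far the segmented tambour (brown lead rail, 14 pale slats, 386 mm wide) is rolled up, rad about the axis: 0 fully shut on the sill, 1.62 right up at its stop. Starts partly open; stays where left. Rolling takes 1 to 6 N at the knob. At 0.11 the rail meets a sprung roller catch at the sill: a firm push of about 11 N there, then it snaps past at about 0.05 and is drawn home; shut is below 0.03.
- knob (a point): Middle of the black knob on the lead rail, where to grip: a cylinder 30 mm across, 20 long, on a thinner stem, its axis square to the door; 28 mm above the rail's face, 169 mm from the axis point. At joint value q it stands q+0.089 rad up from straight ahead of the axis (store -x): shut it faces the robot at z=75 mm, right up it points up, leaning 8 degrees back, at z=227 mm.
- lens_mid (a point): Middle of the loose lens canister: an upright aluminium cylinder 40 mm across and 80 mm high with a blue band and a black ribbed cap (top 25 mm); 0.13 to 0.25 kg. The point lies on its axis, 40 mm above its underside; z along the axis. It starts standing on the bench to the robot's right.
- pad: Round cork pad 60 mm across and 4 mm thick, fixed to the floor of one of the store's three middle bays (which one varies). Origin: centre of its underside, so its top is 4 mm above it.
- jar: Loose glass jar with a yellow lid, 50 mm across, 76 mm high, standing in another bay of the store. Origin: centre of its underside.
- bottle: Loose amber bottle with a white cap, 44 mm across, 86 mm high, standing in the third bay. Origin: centre of its underside.
- mug: Loose white mug, 82 mm across, 95 mm high, on the bench to the robot's left. Origin: centre of its underside.
- tin: Loose red tin, 100 mm across, 111 mm high, on the bench to the right of the store. Origin: centre of its underside.
There are look-alikes about, which are no part of the job. There is more than one size of the part that bears lens_mid; the job needs the largest. Leave any yellow look-alike of the mug alone.

How it is judged:
By the outcome, as a careful person would: the job done as asked, in the order asked, and still so for the second after the job is handed in, with the robot touching nothing.
It also fails if it takes over 72 s, if anything falls off the work surface, if the arm or the gripper's body presses on something with over 40 N, if the wrist force passes 120 N, or if a joint passes its speed limit or range.

### The arm

A 6-joint arm with a two-finger parallel gripper is mounted at the origin on the work surface. World frame = base frame: x ahead of the robot, y to its left, z up, the work surface at z = 0. Lengths are in m, angles in rad, forces in N, time in s.
With the tool pointing down it reaches from about 0.325 to 0.9 m from the base axis. Payload 6.1 kg.
Tool frame: the origin (TCP) lies midway between the tips of the shut fingers; the grasp point (between the pads) lies 19 mm behind it; z points along the fingers, y is the line along which they close (so a half turn about z gives the same grasp; the last joint's range is limited). The gripper opens to 85 mm and grips with 20 to 120 N. Pads are 22 mm wide; open, the fingers measure 114 mm over their backs; the gripper's body (76 mm by 85 mm) begins 54 mm behind the grasp point. The pads swing forward as they close: fully open they stand 13 mm farther back than shut.
Start: joints at [0.978, 0.22, 1.526, -0, 1.395, -0.126], TCP at [0.281, 0.558, 0.205] pointing down, gripper open.
Joint ranges: [-2.98, 2.98], [-0.91, 2.08], [0.09, 2.57], [-1.24, 4.39], [0.2, 2.65], [-2.68, 2.68]. Speed limits (rad/s): [2.57, 2.57, 3.01, 3.14, 3.14, 3.14].

### API

Orientations are given as [roll, pitch, yaw] about the fixed x, y, z axes, in that order (R = Rz(yaw) Ry(pitch) Rx(roll)).
In Python, from plant import movep, move_l, set_joints, gripper_to, hold, inverse_kinematics, observe, get_image, get_calibration, Unreachable, job_done gives the robot as it stands. Calls block until the motion is done:
- movep(position, orientation): joint-space move of the TCP to a pose.
- move_l(position, feed=0.15, rotation=None, max_force=None): straight line of the TCP; rotation=None keeps the orientation; feed is the mean speed in m/s. With max_force (N) it stops when the force on the tool has changed by that much, and returns True; else False.
- set_joints(angles): joint-space move.
- gripper_to(opening, f_grip=None): finger opening in m; f_grip is the grip in N (None keeps the last); returns when the fingers have stopped.
- hold(seconds).
- inverse_kinematics(position, orientation): joint angles nearest the present ones, or None.
- observe(): the state.
- get_image(name): name is "scene" or "top" or "wrist"; returns (picture, depth): 480x640x3 uint8, red, green, blue; 480x640 float32, m along the optical axis (not along the pixel's ray), 0 where there is no reading.
- get_calibration(name): a dict with "intrinsics" (3x3 intrinsics, pixels), "world_from_camera" (4x4, takes a point from camera to world coordinates). Camera axes: x right, y down, z forward; pixel columns grow to the right and rows downward; lengths in m; the calibration is good to about 2 mm. A picture is of the moment at which its call begins: read the wrist's pose just before it. get_calibration takes no time and is no camera call; for the wrist camera it gives the pose at the moment of the call.
A pose or a line that the arm cannot do raises Unreachable and nothing moves.
- job_done(): hands the job in; it is judged then, once.
The state is a dict: "time_s": time; "q": joint angles; "joint_velocities": joint speeds; "joint_torque": joint torques, N m; "eef_pos": TCP position; "tcp_rot": TCP orientation; "ft_force": force on the tool from outside, world axes, zero at the start; "torque": the same for the moment, N m; "opening": finger opening in m; "grasp_force": force on a finger pad.
Only numpy, scipy, OpenCV 4.12 (cv2) and the standard library are available. Lean on these libraries where they do the work, as an engineer would, in place of code of your own. Each camera call takes 0.05 s, during which the arm holds its last target. There are 200 camera calls.

## Working session

There is one attempt and no reset: what is moved stays moved. The work goes in short steps, each a Python script; the robot and the scene stay as the last script left them, time stands still between calls to the robot, and variables do not carry over. Pictures are saved under pics/ and viewed, at most 10 in all, crops included, and the job is handed in when it is done.

```bash
ls; mkdir -p pics; python3 - <<'E'
from plant import *
import cv2,numpy as np
for n in("scene","top"):
    p,d=get_image(n); cv2.imwrite(f"pics/{n}0.png",p[:,:,::-1]); np.savez(f"pics/{n}0.npz",p=p,d=d,**get_calibration(n)); print(get_calibration(n))
print(observe())
E
```

```text
pics
{'intrinsics': array([[485.24936345,   0.        , 320.1363616 ],
       [  0.        , 485.24936345, 238.15257438],
       [  0.        ,   0.        ,   1.        ]]), 'world_from_camera': array([[ 0.84644839, -0.4991344 ,  0.18544533,  0.28611491],
       [-0.53242185, -0.78866117,  0.30747442, -0.26495005],
       [-0.00721753, -0.35899638, -0.93331105,  1.04679955],
       [ 0.        ,  0.        ,  0.        ,  1.        ]])}
{'intrinsics': array([[545.18649813,   0.        , 311.75558471],
       [  0.        , 545.18649813, 234.97374859],
       [  0.        ,   0.        ,   1.        ]]), 'world_from_camera': array([[-0.02877102, -0.9907876 ,  0.13233354,  0.29488501],
       [-0.99944612,  0.02629885, -0.02039176,  0.0361382 ],
       [ 0.01672369, -0.13284694, -0.99099546,  1.30137717],
       [ 0.        ,  0.        ,  0.        ,  1.        ]])}
{'time_s': 0.1, 'q': array([ 9.77929189e-01,  2.21173891e-01,  1.52750343e+00, -2.20663304e-05,
        1.39473905e+00, -1.26122186e-01]), 'joint_velocities': array([-1.37212791e-03, -5.11884857e-05, -1.44546875e-03, -2.40043101e-04,
       -1.00891580e-03,  1.67074225e-03]), 'joint_torque': array([-1.32266257e-03, -4.98242390e+01, -3.90546870e+01, -2.78490097e-04,
        5.66179573e-03, -6.41498946e-05]), 'eef_pos': array([0.28091754, 0.55762657, 0.20378865]), 'tcp_rot': array([-3.13978069e+00, -2.07856481e-04,  2.67485140e+00]), 'ft_force': array([-0.1846898 ,  0.61498478, -0.70262982]), 'torque': array([-0.04617547, -0.01398761,  0.00270811]), 'grasp_force': 0.0, 'opening': 0.08551163762000248}
```

View pics/scene0.png

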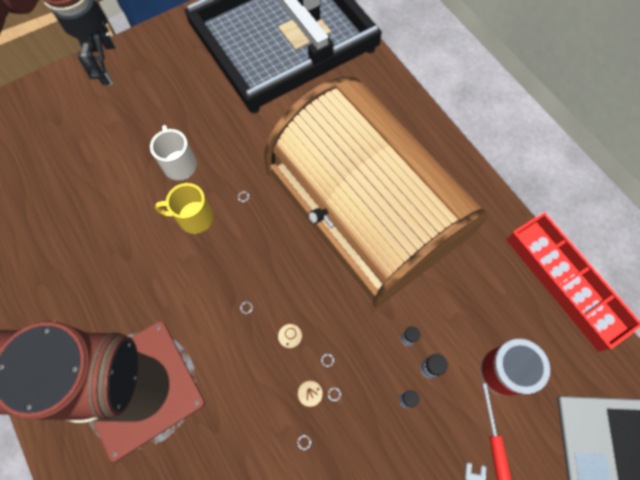

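View pics/top0.png

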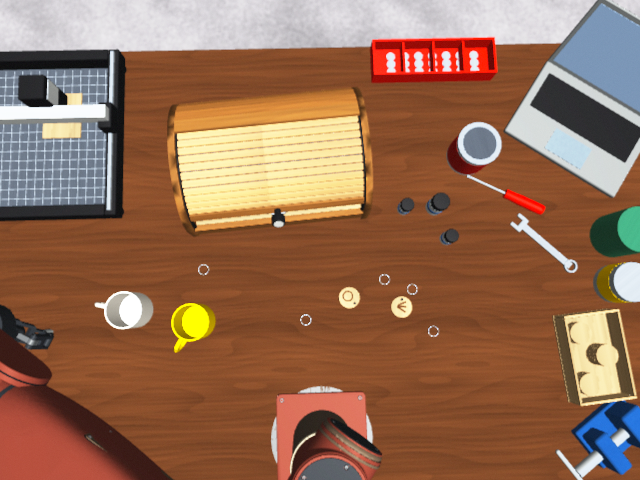

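Three black-capped canisters in top view: (406,206), (439,204) and (450,236). (439,204) looks the largest, so I'll confirm with a crop and sizes.

```bash
cat > h.py <<'E'
import numpy as np,cv2
def cloud(d,K,T):
    v,u=np.mgrid[0:480,0:640]
    P=np.stack([(u-K[0,2])/K[0,0]*d,(v-K[1,2])/K[1,1]*d,d,np.ones_like(d)],-1)@T.T
    P[d<=0]=np.nan
    return P[...,:3]
def load(n):
    z=np.load(f"pics/{n}.npz"); return z['p'],cloud(z['d'],z['intrinsics'],z['world_from_camera'])
E
python3 - <<'E'
from h import *
from scipy.optimize import least_squares
p,P=load('top0'); ps,Ps=load('scene0')
for n,(Q,box) in dict(top=(P,[(396,196,416,218),(426,190,453,218),(440,226,460,246)]),scene=(Ps,[(398,322,424,350),(418,350,452,382),(396,386,424,412)])).items():
    for a,b,c,e in box:
        q=Q[b:e,a:c].reshape(-1,3); q=q[np.isfinite(q[:,0])]; h=np.percentile(q[:,2],97); t=q[abs(q[:,2]-h)<.004]
        (cx,cy),r=cv2.minEnclosingCircle(t[:,:2].astype(np.float32)); print(n,(a,b),'h',h.round(4),'c',cx,cy,'r',r)
# store
def pts(Q,poly,im):
    m=np.zeros((480,640),np.uint8); cv2.fillPoly(m,[np.array(poly)],1); q=Q[m>0]; return q[np.isfinite(q[:,0])]
S=np.r_[pts(P,[(185,148),(355,128),(358,190),(195,208)],p),pts(Ps,[(280,150),(340,95),(455,205),(385,262)],ps)]
def f(v):
    x,y,z,t=v; r=S-[x,y,0]; X=r[:,0]*np.cos(t)+r[:,1]*np.sin(t)
    return np.hypot(X+.02,r[:,2]-.06-z)-.138
def g(v): return f([v[0],0,v[1],v[2]])
s=least_squares(g,[.7,0,.05],loss='soft_l1',f_scale=.002); print('fit x at y=0,dz,yaw',s.x,np.abs(g(s.x)).mean())
x,dz,t=s.x; c,si=np.cos(t),np.sin(t)
for nm,Q in(('top',P),('scene',Ps)):
    q=Q.reshape(-1,3); r=q-[x,0,0]; L=np.c_[r[:,0]*c+r[:,1]*si,-r[:,0]*si+r[:,1]*c,r[:,2]]
    rad=np.hypot(L[:,0]+.02,L[:,2]-.06); k=(rad<.152)&(rad>.143)&(L[:,2]>.1)&(abs(L[:,1])<.4)&(L[:,0]<0)
    print(nm,'cheek y hist',np.percentile(L[k,1],[.5,2,5,15,50,85,95,98,99.5]).round(4), k.sum())
    k=(rad<.142)&(rad>.13)&(L[:,2]>.1)&(L[:,0]<0)&(abs(L[:,1])<.4)
    print(' slat y',np.percentile(L[k,1],[0,1,50,99,100]).round(4))
print('knob',P[212:222:3,274:283:2].round(3).tolist(), Ps[212:220:3,314:324:3].round(3).tolist())
for n,im,(a,b,w,h) in(('t',p,(390,185,80,60)),('s',ps,(380,315,80,100))):
    cv2.imwrite(f'pics/c{n}.png',cv2.resize(im[b:b+h,a:a+w,::-1],None,fx=5,fy=5,interpolation=2))
a=cv2.imread('pics/ct.png');b=cv2.imread('pics/cs.png');a=cv2.copyMakeBorder(a,0,200,0,0,0);cv2.imwrite('pics/crop1.png',np.hstack([a,b]))
E
```

```text
top (396, 196) h 0.0648 c 0.5295078754425049 -0.2125486135482788 r 0.01559470221400261
top (426, 190) h 0.0834 c 0.5299745202064514 -0.28584498167037964 r 0.01985943131148815
top (440, 226) h 0.065 c 0.4525592029094696 -0.3112446367740631 r 0.015492655336856842
scene (398, 322) h 0.0633 c 0.5297128558158875 -0.21481052041053772 r 0.015584681183099747
scene (418, 350) h 0.082 c 0.531757116317749 -0.289287805557251 r 0.019824495539069176
scene (396, 386) h 0.0631 c 0.4542008638381958 -0.3142114281654358 r 0.015457960776984692
fit x at y=0,dz,yaw [0.66777177 0.0007671  0.08093783] 0.0018286867485438109
top cheek y hist [-0.1095 -0.1087 -0.1072 -0.1026  0.0986  0.3015  0.3062  0.3077  0.3082] 1837
 slat y [-0.0962 -0.0922  0.1025  0.2914  0.2954]
scene cheek y hist [-0.1121 -0.1119 -0.1112 -0.1082 -0.0981  0.2997  0.3039  0.3051  0.3066] 1493
 slat y [-0.1125 -0.0949  0.0804  0.2896  0.2948]
knob [[[0.505, 0.093, 0.127], [0.503, 0.088, 0.133], [0.503, 0.084, 0.132], [0.504, 0.08, 0.125], [0.514, 0.077, 0.069]], [[0.496, 0.092, 0.14], [0.495, 0.088, 0.145], [0.495, 0.084, 0.14], [0.494, 0.079, 0.148], [0.495, 0.075, 0.138]], [[0.488, 0.092, 0.145], [0.488, 0.088, 0.146], [0.488, 0.084, 0.147], [0.487, 0.079, 0.15], [0.488, 0.075, 0.144]], [[0.483, 0.093, 0.14], [0.482, 0.088, 0.145], [0.482, 0.084, 0.143], [0.481, 0.08, 0.145], [0.482, 0.075, 0.143]]] [[[0.485, 0.088, 0.144], [0.49, 0.083, 0.147], [0.495, 0.08, 0.146], [0.502, 0.08, 0.138]], [[0.483, 0.083, 0.14], [0.486, 0.076, 0.15], [0.492, 0.075, 0.144], [0.498, 0.073, 0.143]], [[0.48, 0.079, 0.137], [0.484, 0.074, 0.142], [0.489, 0.07, 0.142], [0.496, 0.07, 0.134]]]
```

View pics/crop1.png

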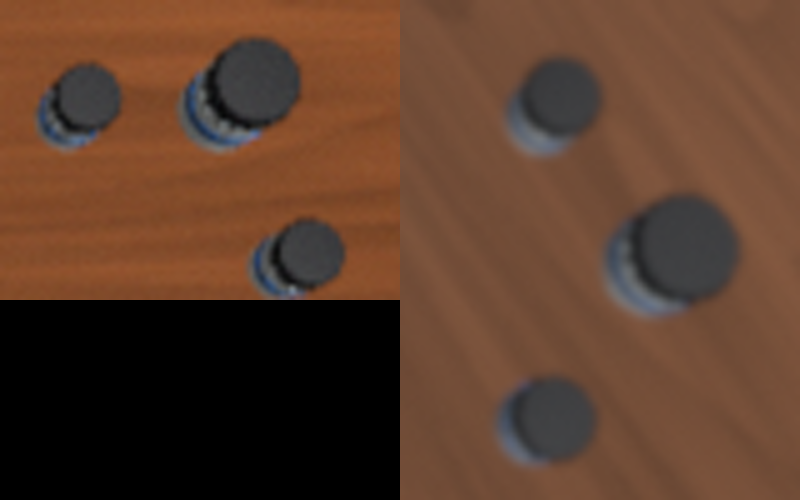

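The crop shows (439,204) in top, (435,366) in scene, with a clearly larger cap (r≈20 mm, 82 mm high) than the two small ones (r≈15.5 mm, 64 mm high), so that one is the lens canister. Next: fit the knob and check reach.

```bash
cat >> h.py <<'E'
YAW=.0809; ORG=np.array([.6598,.0982,0.])
from scipy.spatial.transform import Rotation as Rot
C,S_=np.cos(YAW),np.sin(YAW); RS=np.array([[C,-S_,0],[S_,C,0],[0,0,1]])
def w(l): return ORG+RS@np.asarray(l,float)
def loc(P): return (P-ORG)@RS
def rot(a,sgn=1,yaw=YAW):  # tool z tilted by a (rad) from down towards yaw direction; y along +-lateral
    z=np.array([np.sin(a)*np.cos(yaw),np.sin(a)*np.sin(yaw),-np.cos(a)]); y=sgn*np.array([-np.sin(yaw),np.cos(yaw),0])
    return Rot.from_matrix(np.c_[np.cross(y,z),y,z]).as_euler('xyz'),z
def knob(q,r=.169): return w([-.02-r*np.cos(q+.089),0,.06+r*np.sin(q+.089)])
def tilt(q): return np.interp(q,[0,1.62],[.8,0.])
def kpose(q,off=.021,back=0,a=None,sgn=1,r=.169):
    o,z=rot(tilt(q) if a is None else a,sgn); return knob(q,r)+z*(off-back),o
E
python3 - <<'E'
from h import *
from plant import *
from scipy.optimize import least_squares
for n in('top0','scene0'):
    L=loc(load(n)[1].reshape(-1,3)); d=L-[-.02,0,.06]; r=np.hypot(d[:,0],d[:,2])
    k=(abs(d[:,1])<.03)&(r>.16)&(r<.2)&(d[:,2]>-.02)&(d[:,0]<0)&(L[:,2]>.06); K=d[k]
    f=lambda v:(lambda ra,tt:np.minimum(abs(np.hypot(tt,K[:,1]-v[1])-.015),abs(ra-.179)))(K[:,2]*np.sin(v[0])-K[:,0]*-1*-np.cos(v[0]), K[:,2]*np.cos(v[0])+K[:,0]*np.sin(v[0]))
    s=least_squares(f,[.46,0],loss='soft_l1',f_scale=.002); print(n,k.sum(),'q',s.x[0]-.089,'y',s.x[1],f(s.x).mean())
for sgn in(1,-1):
  for q in(0,.1,.37,.8,1.2,1.62):
    j=inverse_kinematics(*kpose(q,sgn=sgn)); j2=inverse_kinematics(*kpose(q,sgn=sgn,back=.08)); print(sgn,q,None if j is None else j.round(2),j2 is not None)
E
```

```text
top0 167 q 0.34382128286427815 y 0.0008510390474747242 0.0010299674196285692
scene0 186 q 0.34539697062621944 y -0.001252183925413866 0.0009317675025530603
1 0 None False
1 0.1 None False
1 0.37 [-0.03 -0.49  2.46  0.13  0.56 -1.77] True
1 0.8 [-0.   -0.27  2.13  0.04  0.88 -1.68] True
1 1.2 [ 0.02  0.    1.78  0.01  1.15 -1.64] True
1 1.62 [ 0.03  0.33  1.39 -0.    1.42 -1.62] True
-1 0 None False
-1 0.1 None False
-1 0.37 [-0.03 -0.49  2.46  0.13  0.56  1.37] True
-1 0.8 [-0.   -0.27  2.13  0.04  0.88  1.47] True
-1 1.2 [0.02 0.   1.78 0.01 1.15 1.5 ] True
-1 1.62 [ 0.03  0.33  1.39 -0.    1.42  1.52] True
```

```bash
cat > open.py <<'E'
from h import *
from plant import *
for a in(.1,.2,.3,.4,.5,.6): print(a,[inverse_kinematics(*kpose(q,a=a)) is not None for q in(-.03,0,.1,.2)])
q0=.344; T=lambda q:np.interp(q,[0,.344,1.62],[.3,.5,0.])
p,o=kpose(q0,a=T(q0),back=.09)
gripper_to(.06,f_grip=40)
movep(p+[0,0,.06],o); move_l(p,feed=.2)
print(observe()['eef_pos'],p, observe()['ft_force'])
pic,d=get_image('wrist'); cv2.imwrite('pics/w1.png',pic[:,:,::-1])
p,o=kpose(q0,a=T(q0)); print('hit',move_l(p,feed=.08,max_force=15))
gripper_to(.0,f_grip=50)
s=observe(); print(s['opening'],s['grasp_force'],s['ft_force'],s['eef_pos']-p,s['time_s'])
E
python3 open.py
```

```text
0.1 [True, True, True, True]
0.2 [True, True, True, True]
0.3 [True, True, True, True]
0.4 [True, True, True, True]
0.5 [True, True, True, True]
0.6 [True, True, True, True]
[0.45395684 0.08192499 0.19154314] [0.4539918  0.0815137  0.19146489] [ 0.46695014 -0.14964151  0.15082982]
hit False
0.024559740037159723 48.71274411678314 [-5.00731858  1.34010326  4.97570731] [-4.38560535e-04  1.51247623e-04 -2.38899362e-05] 4.5167
```

View pics/w1.png

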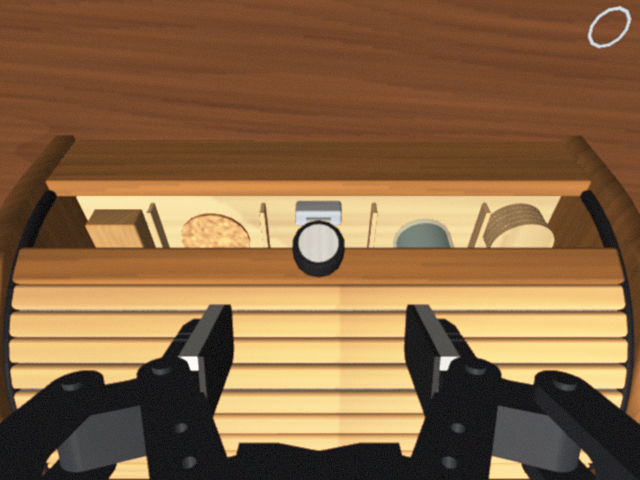

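The wrist view shows the knob at (318,248), the cork pad at (215,232) in the side bay, and the jar at (423,235). The grip width of 24.6 mm is less than the 30 mm knob, so I'm looking at the grip before pulling.

```bash
python3 - <<'E'
from h import *
from plant import *
pic,d=get_image('wrist'); P=cloud(d,*[get_calibration('wrist')[k] for k in('intrinsics','world_from_camera')])
cv2.imwrite('pics/w2.png',pic[:,:,::-1])
pic,d=get_image('scene');cv2.imwrite('pics/s2.png',cv2.resize(pic[150:280,240:400,::-1],None,fx=4,fy=4))
a=cv2.imread('pics/w2.png');b=cv2.resize(cv2.imread('pics/s2.png'),(400,325));cv2.imwrite('pics/m2.png',np.vstack([cv2.resize(a,(400,300)),b])[:600])
E
```

```text
(no output)
```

View pics/m2.png

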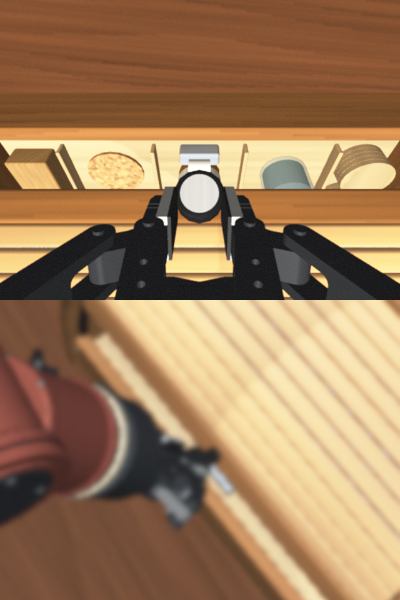

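```bash
python3 - <<'E'
from h import *
from plant import *
q0=.344
for off,r in((.028,.169),(.024,.174)):
    gripper_to(.05); p,o=kpose(q0,a=.5,off=off,r=r); print(move_l(p,feed=.08,max_force=15))
    gripper_to(0,f_grip=50); s=observe(); print(off,r,s['opening'],s['grasp_force'],s['ft_force'].round(1),s['eef_pos']-p,s['time_s'])
E
```

```text
False
0.028 0.169 0.027471716021270003 48.972646594047546 [-4.5 -0.1  3.3] [-0.00041545  0.00014178 -0.0001532 ] 5.5667
False
0.024 0.174 0.02265814356313729 48.29771339893341 [-5.7  0.3  4.8] [-0.00051651  0.00010941 -0.0004632 ] 6.5917
```

```bash
python3 - <<'E'
from h import *
from plant import *
for q0,off,r in((.30,.026,.173),(.27,.026,.173)):
    gripper_to(.05); p,o=kpose(q0,a=.5,off=off,r=r); print(move_l(p,feed=.08,max_force=15))
    gripper_to(0,f_grip=50); s=observe(); print(q0,off,r,s['opening'],s['grasp_force'],s['ft_force'].round(1),s['eef_pos']-p,s['time_s'])
    if s['opening']>.0295: break
E
```

```text
False
0.3 0.026 0.173 0.02707440398924819 48.92625153064728 [-4.5  1.9  2.7] [-2.44011513e-04  1.40975208e-04  1.82254849e-05] 7.575
False
0.27 0.026 0.173 0.02739627638860748 48.94420623779297 [-4.   0.3  2.1] [-0.00039087  0.00012763 -0.00023837] 8.5083
```

```bash
cat > roll.py <<'E'
from h import *
from plant import *
Tm=lambda a:Rot.from_euler('xyz',rot(a)[0])
def roll(qs,As,d,fmax=25,feed=.1):
    for q,a in zip(qs,As):
        hit=move_l(knob(q)+Tm(a).apply(d),feed=feed,rotation=rot(a)[0],max_force=fmax)
        s=observe(); e=loc(s['eef_pos']-Tm(a).apply(d)); print(round(q,3),hit,s['ft_force'].round(1),round(s['opening'],4),round(s['grasp_force']),round(s['time_s'],1))
        if hit: break
E
python3 - <<'E'
from roll import *
s=observe(); d=Tm(.5).inv().apply(s['eef_pos']-knob(.344)); print(d)
np.save('d.npy',d)
roll(np.linspace(.344,1.62,9)[1:],np.linspace(.5,-.15,9)[1:],d)
pic,dd=get_image('scene'); np.savez('pics/s3.npz',p=pic,d=dd,**get_calibration('scene'));cv2.imwrite('pics/s3.png',pic[60:300,240:500,::-1].repeat(2,0).repeat(2,1))
E
```

```text
[0.01282279 0.0001588  0.03080979]
0.504 False [-8.  -1.3  4.5] 0.0272 53 8.9
0.663 False [-10.2  -1.1   9.3] 0.0274 53 9.3
0.822 False [-4.1 -1.6  6.9] 0.0271 55 9.7
0.982 False [-6.3 -0.3  5.9] 0.0269 55 10.1
1.142 False [ 3.9  1.  -3.1] 0.027 56 10.5
1.301 False [ 5.5 -0.4 -3.6] 0.0271 54 10.9
1.461 False [3.2 1.7 1.9] 0.0267 56 11.3
1.62 False [3.3 1.7 6.4] 0.0266 59 11.7
```

View pics/s3.png

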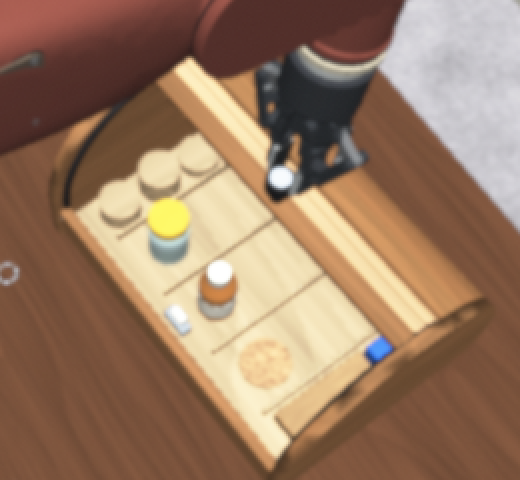

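Door is up. The scene crop shows the jar at (168,228), the bottle at (218,288) in the middle bay, and the cork pad at (265,362), in the right-hand bay. I'll push it to its stop, let go, measure the pad and go above the canister.

```bash
python3 - <<'E'
from roll import *
d=np.load('d.npy'); roll([1.65],[-.15],d,fmax=15,feed=.05)
gripper_to(.06); s=observe()
z=rot(-.15)[1]; move_l(s['eef_pos']-.1*z,feed=.25)
o=rot(0,1,0)[0]
movep([.50,-.28,.26],o); hold(.2)
D={}
for n in('scene','top','wrist'):
    cal=get_calibration(n); pic,dd=get_image(n); np.savez(f'pics/{n}4.npz',p=pic,d=dd,**cal)
    P=cloud(dd,cal['intrinsics'],cal['world_from_camera'])
    L=loc(P.reshape(-1,3)); dd_=L-[-.02,0,.06]; r=np.hypot(dd_[:,0],dd_[:,2])
    if n!='wrist':
        k=(abs(dd_[:,1])<.03)&(r>.16)&(r<.2)&(L[:,2]>.19); K=dd_[k]
        from scipy.optimize import least_squares
        f=lambda v:(lambda ra,tt:np.minimum(abs(np.hypot(tt,K[:,1]-v[1])-.015),abs(ra-.179)))(K[:,2]*np.sin(v[0])-K[:,0]*np.cos(v[0]),K[:,2]*np.cos(v[0])+K[:,0]*np.sin(v[0]))
        s=least_squares(f,[1.7,0],loss='soft_l1',f_scale=.002); print(n,'knob q',s.x[0]-.089,s.x[1],k.sum(),f(s.x).mean())
        # cork: more saturated/darker than floor
        hsv=cv2.cvtColor(pic,cv2.COLOR_RGB2HSV).reshape(-1,3); k=(abs(L[:,1]+.09)<.042)&(abs(L[:,0]+.085)<.045)&(L[:,2]<.045)&(L[:,2]>.02)
        th=np.percentile(hsv[k,2],[5,30,50,70,95]); print('V',th,'zs',np.percentile(L[k,2],[5,50,95]))
        t,_=cv2.threshold(hsv[k,2].reshape(-1,1),0,255,cv2.THRESH_OTSU); kk=k&(hsv[:,2]<t)
        (cx,cy),rr=cv2.minEnclosingCircle(L[kk,:2].astype(np.float32)); print('pad',cx,cy,rr,'med',np.median(L[kk],0),kk.sum(),t)
    else:
        q=P.reshape(-1,3); k=(np.hypot(q[:,0]-.531,q[:,1]+.2875)<.035)&(q[:,2]>.06)&(q[:,2]<.1); h=np.percentile(q[k,2],90); t=q[k&(abs(q[:,2]-h)<.004)]
        print('can',h,cv2.minEnclosingCircle(t[:,:2].astype(np.float32)),len(t))
print(observe()['time_s'])
E
```

```text
1.65 False [0.7 1.1 8. ] 0.0267 60 12.0
scene knob q 1.5221527219372448 -0.0012446968258069335 223 0.000999103286718616
V [221.6 237.9 242.  243.  247. ] zs [0.02760195 0.03081797 0.03435263]
pad -0.10671213269233704 -0.12966445088386536 0.012791973538696766 med [-0.09930195 -0.12731872  0.02940271] 6 232.0
top knob q 1.5193749377212522 0.0005815171336113398 192 0.0013410609630720848
V [244. 250. 252. 253. 254.] zs [0.02798181 0.03286211 0.03818028]
pad -0.08118084818124771 -0.09059040248394012 0.05794351547956467 med [-0.05081522 -0.0958305   0.03257017] 178 248.0
can 0.08133490978785529 ((0.5300758481025696, -0.2881374955177307), 0.01999688148498535) 1664
14.8583
```

Door is at 1.52, not right up. I'll push the knob to the stop with closed fingers, then locate the pad.

```bash
cat > kq.py <<'E'
from h import *
from plant import *
from scipy.optimize import least_squares
def kq(n,g,zmin=0.06):
    cal=get_calibration(n); pic,dd=get_image(n); P=cloud(dd,cal['intrinsics'],cal['world_from_camera'])
    e=loc(P.reshape(-1,3))-[-.02,0,.06]; r=np.hypot(e[:,0],e[:,2]); an=np.arctan2(e[:,2],-e[:,0])
    K=e[(abs(e[:,1])<.03)&(r>.16)&(r<.2)&(abs(an-g-.089)<.2)]
    f=lambda v:(lambda ra,tt:np.minimum(abs(np.hypot(tt,K[:,1]-v[1])-.015),abs(ra-.179)))(K[:,2]*np.sin(v[0])-K[:,0]*np.cos(v[0]),K[:,2]*np.cos(v[0])+K[:,0]*np.sin(v[0]))
    s=least_squares(f,[g+.089,0],loss='soft_l1',f_scale=.002); return round(s.x[0]-.089,3),round(s.x[1],4),len(K)
E
python3 - <<'E'
from kq import *
o=rot(0)[0]
gripper_to(0)
movep(w([-.09,0,.30]),o); move_l(w([-.09,0,.217]),feed=.2)
print(move_l(w([-.012,0,.217]),feed=.06,max_force=22)); s=observe(); print(loc(s['eef_pos']),s['ft_force'].round(1))
move_l(w([-.09,0,.217]),feed=.2); move_l(w([-.09,0,.30]),feed=.3)
o=rot(0,1,0)[0]; gripper_to(.06); movep([.50,-.28,.26],o)
print(kq('scene',1.58),kq('top',1.58),observe()['time_s'])
for n in('scene','top'):
    z=np.load(f'pics/{n}4.npz'); P=cloud(z['d'],z['intrinsics'],z['world_from_camera']); L=loc(P.reshape(-1,3)); L=L.reshape(P.shape)
    k=(abs(L[...,1]+.09)<.042)&(abs(L[...,0]+.085)<.06)&(L[...,2]<.045)&(L[...,2]>.02)
    # render local ortho map of floor at 1mm
    K,T=z['intrinsics'],np.linalg.inv(z['world_from_camera'])
    xs,ys=np.meshgrid(np.arange(-.15,0,.001),np.arange(-.15,-.03,.001),indexing='ij')
    W=ORG+np.stack([xs,ys,np.full_like(xs,.034)],-1)@RS.T; c=W@T[:3,:3].T+T[:3,3]; uv=(c[...,:2]/c[...,2:])@np.diag([K[0,0],K[1,1]])+K[:2,2]
    m=cv2.remap(z['p'],uv.astype(np.float32),None,cv2.INTER_LINEAR); cv2.imwrite(f'pics/o_{n}.png',cv2.resize(m[...,::-1],None,fx=3,fy=3))
cv2.imwrite('pics/o.png',np.hstack([cv2.imread('pics/o_scene.png'),cv2.imread('pics/o_top.png')]))
E
```

```text
False
[-1.22001459e-02  5.27755963e-05  2.17117264e-01] [-0.9 -0.3  0.5]
(np.float64(1.52), np.float64(-0.0012), 219) (np.float64(1.517), np.float64(0.0007), 194) 21.975
```

View pics/o.png

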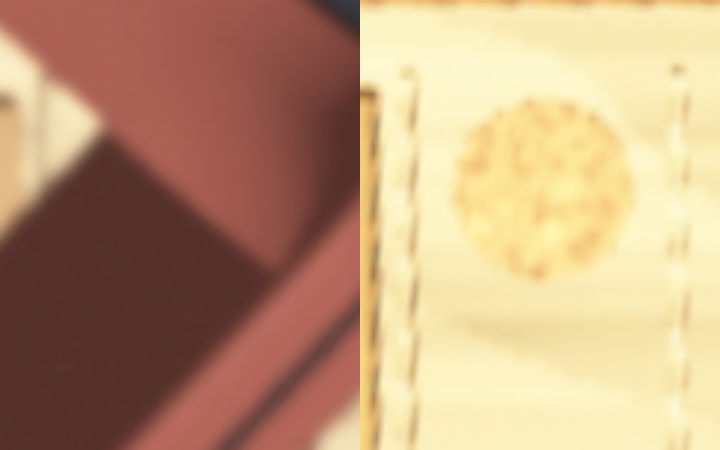

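The ortho map (top half, right panel) puts the cork pad at col 183, row 190, so store x≈-0.086, y≈-0.089. The push met nothing although the fit says the knob is in the way, so I'm checking the knob directly.

```bash
python3 - <<'E'
from h import *
from plant import *
for n in('top','scene'):
    cal=get_calibration(n); pic,dd=get_image(n); L=loc(cloud(dd,cal['intrinsics'],cal['world_from_camera']).reshape(-1,3))
    k=(abs(L[:,1])<.03)&(L[:,2]>.218)&(abs(L[:,0])<.06); q=L[k]; print(n,k.sum(),'z pct',np.percentile(q[:,2],[5,50,90,100]).round(4))
    t=q[q[:,2]>np.percentile(q[:,2],90)-.01]; print(' cap',cv2.minEnclosingCircle(t[:,:2].astype(np.float32)),np.percentile(t[:,0],[1,99]))
    # rail front edge: first point along x with z>.18 away from knob
    e=L[(abs(L[:,1]-.06)<.05)&(L[:,2]>.17)&(abs(L[:,0])<.06)]; print(' rail front x',np.percentile(e[:,0],[.5,2,5]).round(4),'z near',e[e[:,0]<np.percentile(e[:,0],10),2].mean())
p,P=load('top0'); L=loc(P.reshape(-1,3)); k=(abs(L[:,1])<.025)&(L[:,2]>.1)&(L[:,0]<-.155); q=L[k]
e=q-[-.02,0,.06]; print('start r',np.percentile(np.hypot(e[:,0],e[:,2]),[2,50,98]),'ang',np.percentile(np.arctan2(e[:,2],-e[:,0]),[2,25,50,75,98]))
E
```

```text
top 191 z pct [0.2248 0.2377 0.2407 0.243 ]
 cap ((-0.015750540420413017, 0.00022245917352847755), 0.015706866979599) [-0.02979782 -0.00173262]
 rail front x [-0.0283 -0.0276 -0.0258] z near 0.20061193650017892
scene 223 z pct [0.2227 0.2368 0.2395 0.2416]
 cap ((-0.014520511962473392, -0.0024051901418715715), 0.01507620234042406) [-0.02874808 -0.00044708]
 rail front x [-0.0275 -0.027  -0.026 ] z near 0.1980222458581386
start r [0.16468584 0.64600028 0.69743652] ang [0.09496654 0.29940008 0.43636156 0.48676411 0.51727421]
```

```bash
python3 - <<'E'
from kq import *
A=lambda q:np.pi/2-q-.089
q=1.52; gripper_to(.06,f_grip=50); print(observe()['opening'])
p,o=kpose(q,a=A(q),back=.07); movep(p,o)
p,o=kpose(q,a=A(q),off=.023); print(move_l(p,feed=.15,max_force=15))
gripper_to(0,f_grip=60); print(observe()['opening'],observe()['grasp_force'])
for q in(1.57,1.62,1.66):
    p,o=kpose(q,a=A(q),off=.023); h=move_l(p,feed=.05,rotation=o,max_force=20); print(q,h,observe()['ft_force'].round(1),observe()['opening'])
    if h: break
gripper_to(.06); s=observe(); move_l(s['eef_pos']-.08*rot(A(q))[1],feed=.25)
movep([.50,-.28,.26],rot(0,1,0)[0])
print(kq('scene',1.6),kq('top',1.6),observe()['time_s'])
E
```

```text
0.06022715236568041
False
0.025367042235452882 58.6182564496994
1.57 False [1.9 0.7 5.8] 0.025038119552832902
1.62 False [0.4 0.5 6.3] 0.025310868322101596
1.66 True [-4.7 -0.2  6.8] 0.02513344588952315
(np.float64(1.623), np.float64(-0.0012), 225) (np.float64(1.619), np.float64(0.0011), 196) 28.225
```

Door is now right up (1.62). Picking the canister and carrying it over the pad.

```bash
python3 - <<'E'
from h import *
from plant import *
o=rot(0,1,YAW)[0]; c=np.array([.5303,-.2880]); z0=.028
gripper_to(.062,f_grip=40)
movep([*c,.15],o); print(move_l([*c,z0],feed=.12,max_force=10)); gripper_to(0,f_grip=40)
s=observe(); print(s['opening'],s['grasp_force'],s['eef_pos'],s['ft_force'].round(1))
move_l([*c,.29],feed=.25); s=observe(); print(s['opening'],s['ft_force'].round(2))
t=w([-.0857,-.0895,0]); move_l([*t[:2],.29],feed=.25); move_l([*t[:2],z0+.035+.025],feed=.15); hold(.3)
pics=[]
for n in('top','scene','wrist'):
    cal=get_calibration(n); p,d=get_image(n); np.savez(f'pics/{n}5.npz',p=p,d=d,**cal); pics.append(p)
a=pics[0][90:240,220:420]; b=pics[1][150:300,290:490]
cv2.imwrite('pics/m5.png',np.hstack([cv2.resize(x,None,fx=2,fy=2,interpolation=2) for x in(a,b)])[...,::-1])
s=observe(); print(s['opening'],s['ft_force'].round(2),s['eef_pos'],s['tcp_rot'],s['time_s'])
E
```

```text
False
0.039135883552273265 40.33944010734558 [ 0.53100827 -0.28838322  0.02920407] [-0.8  1.3  6.6]
0.038465224967971716 [ 0.66 -0.86 -2.7 ]
0.038838086676382624 [-0.21 -0.57 -2.46] [0.58168604 0.00206358 0.08813311] [-3.14155481e+00  2.26532258e-04 -3.06070902e+00] 34.95
```

View pics/m5.png

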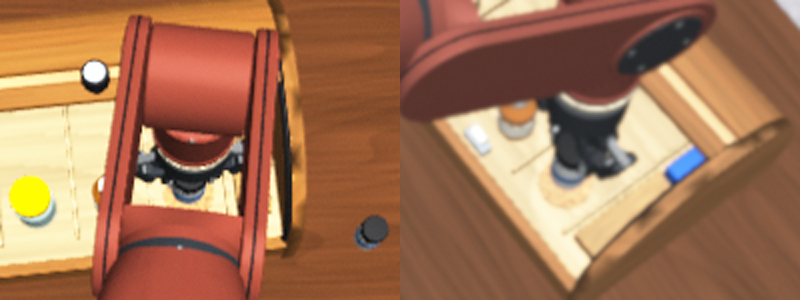

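The canister hangs upright over the cork pad (top half (188,195), scene half (570,185)). Lowering it gently until contact.

```bash
python3 - <<'E'
from h import *
from plant import *
t=w([-.0857,-.0895,0])[:2]
move_l([*t,.070],feed=.05); print(observe()['ft_force'].round(2))
h=move_l([*t,.058],feed=.012,max_force=3); s=observe(); print(h,s['eef_pos'],s['ft_force'].round(2))
gripper_to(.06); s=observe(); print(s['opening'],s['ft_force'].round(2))
move_l([*t,.29],feed=.2)
movep([.42,.09,.30],rot(.3)[0]); hold(.2)
for n in('top','scene'):
    cal=get_calibration(n); p,d=get_image(n); np.savez(f'pics/{n}6.npz',p=p,d=d,**cal); L=loc(cloud(d,cal['intrinsics'],cal['world_from_camera']).reshape(-1,3))
    k=(np.hypot(L[:,0]+.086,L[:,1]+.0895)<.04)&(L[:,2]>.09); q=L[k]; 
    if len(q): hh=np.percentile(q[:,2],90); tt=q[abs(q[:,2]-hh)<.005]; print(n,'lens top',hh,cv2.minEnclosingCircle(tt[:,:2].astype(np.float32)),tt[:,2].std(),len(tt))
print(observe()['time_s'])
E
```

```text
[-0.38 -0.59 -2.19]
True [0.58171968 0.002111   0.06424564] [-0.32 -0.05  5.79]
0.059949415819128014 [ 0.15 -0.1   0.38]
top lens top 0.11821945461678465 ((-0.08610866218805313, -0.08831921964883804), 0.019539108499884605) 0.0018405389405842026 193
scene lens top 0.11664979740980908 ((-0.08505762368440628, -0.09172242879867554), 0.0202792976051569) 0.0016178340949725093 258
38.7917
```

Canister stands centred on the pad (about -0.0857, -0.090 in store axes). Now rolling the door down.

```bash
python3 - <<'E'
from kq import *
A=lambda q:np.interp(q,[0,1.62],[.55,-.138])
q=1.62; p,o=kpose(q,a=A(q),back=.07); gripper_to(.06,f_grip=50); movep(p,o)
p,o=kpose(q,a=A(q),off=.023); print(move_l(p,feed=.15,max_force=15)); gripper_to(0,f_grip=60); print(observe()['opening'])
for q in np.linspace(1.62,.16,10)[1:]:
    p,o=kpose(q,a=A(q),off=.023); h=move_l(p,feed=.1,rotation=o,max_force=25); print(round(q,2),h,observe()['ft_force'].round(1),round(observe()['opening'],4))
    if h: break
print(kq('top',q),kq('scene',q),observe()['time_s'])
E
```

```text
False
0.02544260793059353
1.46 False [-1.   1.4  7.8] 0.0254
1.3 False [-2.3  1.6 10.9] 0.0252
1.13 False [-5.4 -0.4 11.8] 0.0254
0.97 False [-8.9 -0.6 15.7] 0.0253
0.81 False [-1.9 -0.7 -1.5] 0.0001
0.65 False [ 1.   0.3 -0.2] 0.0002
0.48 False [ 0.6 -0.8  0.8] 0.0
0.32 False [0.6 0.  0.2] -0.0001
0.16 False [-0.1  0.6  0.3] 0.0
(np.float64(0.186), np.float64(0.0026), 48) (np.float64(0.2), np.float64(0.0011), 45) 45.025
```

```bash
python3 - <<'E'
from kq import *
s=observe(); move_l(s['eef_pos']+np.array([-.06,0,.03]),feed=.2); 
s=observe(); move_l([.40,.09,.28],feed=.25)
for g in(.8,.9,1.0): print(g,kq('top',g),kq('scene',g))
print(observe()['time_s'])
E
```

```text
0.8 (np.float64(0.945), np.float64(0.1297), 108) (np.float64(0.932), np.float64(-0.0286), 133)
0.9 (np.float64(0.965), np.float64(0.0007), 184) (np.float64(0.973), np.float64(-0.0009), 212)
1.0 (np.float64(0.966), np.float64(0.0003), 186) (np.float64(0.972), np.float64(-0.0008), 213)
46.6333
```

```bash
python3 - <<'E'
from kq import *
A=lambda q:np.interp(q,[.35,.97],[.62,.5])
K=lambda q,**k:kpose(q,a=A(q),r=.171,**k)
q=.968; p,o=K(q,back=.07,off=.02); movep(p,o)
gripper_to(.06,f_grip=70); p,o=K(q,off=.02); print(move_l(p,feed=.15,max_force=15)); gripper_to(0,f_grip=70); print(observe()['opening'])
for q in np.linspace(.968,.36,6)[1:]:
    p,o=K(q,off=.02); h=move_l(p,feed=.1,rotation=o,max_force=25); s=observe(); print(round(q,2),h,s['ft_force'].round(1),round(s['opening'],4))
    if h or s['opening']<.01: break
gripper_to(.06); move_l(observe()['eef_pos']-.09*rot(A(q))[1],feed=.25)
print(kq('top',q),kq('scene',q),observe()['time_s'])
E
```

```text
False
0.00033028557859526213
0.85 False [-11.8  -3.2  10.7] 0.0002
(np.float64(0.914), np.float64(0.0011), 185) (np.float64(0.913), np.float64(-0.0012), 208) 50.6
```

```bash
python3 - <<'E'
from kq import *
s=observe(); print(s['opening'],s['eef_pos'],loc(s['eef_pos']),s['tcp_rot'])
p,d=get_image('wrist'); q,_=get_image('scene')
cv2.imwrite('pics/w7.png',np.hstack([cv2.resize(p,(480,360)),cv2.resize(q[90:270,240:400],(320,360))])[...,::-1])
for g in(.7,.8,.9,1.0): print(g,kq('top',g),kq('scene',g),kq('wrist',g))
E
```

```text
0.05989685813279347 [0.50302219 0.08555102 0.25620184] [-1.57287239e-01  6.18856429e-05  2.56201843e-01] [ 3.14136125  0.52178637 -3.06085602]
0.7 (np.float64(0.925), np.float64(-0.0008), 48) (np.float64(0.87), np.float64(-0.1211), 62) (np.float64(0.915), np.float64(0.0002), 1178)
0.8 (np.float64(0.908), np.float64(0.001), 178) (np.float64(0.915), np.float64(-0.001), 204) (np.float64(0.915), np.float64(0.0001), 2259)
0.9 (np.float64(0.912), np.float64(0.0008), 185) (np.float64(0.914), np.float64(-0.0014), 209) (np.float64(0.915), np.float64(0.0001), 2255)
1.0 (np.float64(0.912), np.float64(0.0008), 184) (np.float64(0.918), np.float64(-0.0006), 211) (np.float64(0.915), np.float64(0.0002), 2242)
```

View pics/w7.png

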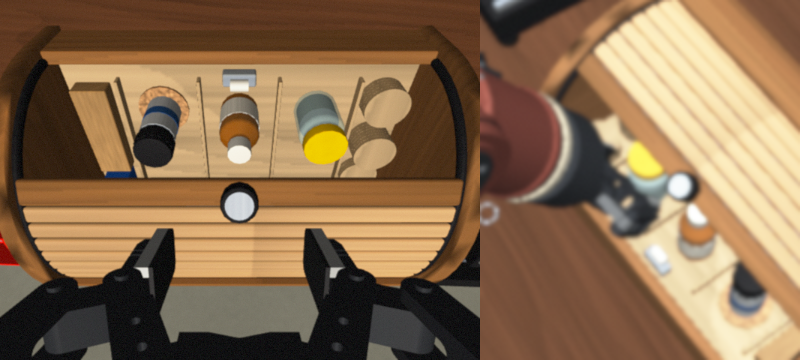

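The wrist view shows the knob at (239,203), well centred, with the lens on its pad. The fingers don't reach as deep as assumed, so I'll measure the finger tips in the tool frame.

```bash
python3 - <<'E'
from kq import *
s=observe(); cal=get_calibration('wrist'); p,d=get_image('wrist')
P=cloud(d,cal['intrinsics'],cal['world_from_camera']); T=Rot.from_euler('xyz',s['tcp_rot']).inv().apply((P-s['eef_pos']).reshape(-1,3)).reshape(P.shape)
q=T.reshape(-1,3); m=(q[:,2]<.03)&(q[:,2]>-.12)&(abs(q[:,1])<.06)
for zl in np.arange(-.08,.03,.008):
    k=m&(abs(q[:,2]-zl)<.004); 
    if k.sum()>5: print(round(zl,3),k.sum(),'y',np.percentile(q[k,1],[2,50,98]).round(3),'x',np.percentile(q[k,0],[2,98]).round(3))
k=m&(abs(q[:,1])<.02); print('near centre',k.sum())
K=loc(knob(.915)); print('knob in tool',Rot.from_euler('xyz',s['tcp_rot']).inv().apply(knob(.915)-s['eef_pos']))
E
```

```text
-0.08 4564 y [-0.056 -0.029  0.056] x [0.007 0.015]
-0.072 1948 y [-0.047 -0.03   0.047] x [-0.001  0.014]
-0.064 1955 y [-0.042  0.03   0.042] x [-0.009  0.012]
-0.056 1935 y [-0.043 -0.03   0.043] x [-0.009  0.012]
-0.048 1589 y [-0.043  0.03   0.043] x [-0.009  0.012]
-0.04 1195 y [-0.041 -0.03   0.042] x [-0.009  0.012]
-0.032 207 y [-0.03 -0.03  0.03] x [-0.008  0.011]
near centre 9213
knob in tool [-1.22414069e-02 -2.61780146e-05  7.07955764e-02]
```

Finger tips actually end about 30 mm behind the TCP at this opening, so my grips were only at the knob's edge. Going about 15 mm deeper.

```bash
python3 - <<'E'
from kq import *
K=lambda q,off=.036,**k:kpose(q,a=.55,off=off,**k)
qs=[.75,.6,.45,.3,.16]; 
print([inverse_kinematics(*K(q)) is not None for q in qs+[0,-.03]])
q=.915; p,o=K(q,back=.07); movep(p,o); p,o=K(q); print(move_l(p,feed=.15,max_force=12)); gripper_to(0,f_grip=60); print(observe()['opening'],observe()['ft_force'].round(1))
for q in qs:
    p,o=K(q); h=move_l(p,feed=.12,rotation=o,max_force=25); s=observe(); print(round(q,2),h,s['ft_force'].round(1),round(s['opening'],4))
    if h or s['opening']<.01: break
print(kq('top',q),kq('scene',q),observe()['time_s'])
E
```

```text
[True, True, True, True, True, True, True]
False
0.028127072149193803 [-6.3 -0.   7.1]
0.75 False [-8.7  0.3  9.1] 0.0275
0.6 False [-14.6  -1.1   7.1] 0.0275
0.45 False [-0.9  0.3 -0.1] -0.0
(np.float64(0.51), np.float64(0.0077), 124) (np.float64(0.547), np.float64(0.0007), 131) 53.8417
```

```bash
cat > push.py <<'E'
from kq import *
def lift(): 
    s=observe(); move_l(s['eef_pos']+np.array([-.05,0,.0]),feed=.25); s=observe(); move_l(s['eef_pos']+[0,0,.10],feed=.3)
def tgt(q,gap,a=.2,tip=.02,r=.169):
    th=q+.089; o,z=rot(a); return knob(q,r)+RS@np.array([np.sin(th),0,np.cos(th)])*(.015+gap)+z*tip,o
E
python3 - <<'E'
from push import *
lift()
g=.53; a=kq('top',g); b=kq('scene',g); print(a,b)
q=float(np.clip((a[0]+b[0])/2,.4,.75))
p,o=tgt(q,.03); movep(p+[0,0,.03],o)
for g,gap in[(q,.015)]+[(x,.0) for x in np.arange(q-.05,.14,-.13)]+[(.14,0.)]:
    p,o=tgt(g,gap); h=move_l(p,feed=.12,rotation=o,max_force=25); print(round(g,2),h,observe()['ft_force'].round(1))
    if h: break
print(kq('top',.2),kq('scene',.2),observe()['time_s'])
E
```

```text
(np.float64(0.649), np.float64(0.001), 137) (np.float64(0.655), np.float64(-0.0016), 167)
0.65 False [ 0.3  0.2 -0.2]
0.6 False [0.5 0.1 0.3]
0.47 False [0.5 0.2 1.2]
0.34 False [ 0.4 -1.   1.3]
0.21 False [-0.3  0.2  0.2]
0.14 False [-0.7 -0.3  0. ]
(np.float64(0.2), np.float64(0.0), 0) (np.float64(0.19), np.float64(-0.0005), 42) 57.6833
```

```bash
python3 - <<'E'
from push import *
cal=get_calibration('scene'); p,d=get_image('scene'); L=loc(cloud(d,cal['intrinsics'],cal['world_from_camera']).reshape(-1,3)); e=L-[-.02,0,.06]
r=np.hypot(e[:,0],e[:,2]); an=np.arctan2(e[:,2],-e[:,0])
k=(abs(e[:,1]-.1)<.06)&(r>.128)&(r<.145); print('rail lower edge angle (start .344 / now):',np.percentile(an[k],[.5,2,5]))
for n in ('scene0',):
    L=loc(load(n)[1].reshape(-1,3)); e=L-[-.02,0,.06]; r=np.hypot(e[:,0],e[:,2]); an=np.arctan2(e[:,2],-e[:,0]); k=(abs(e[:,1]-.1)<.06)&(r>.128)&(r<.145); print(np.percentile(an[k],[.5,2,5]))
cv2.imwrite('pics/s8.png',np.hstack([cv2.resize(p[90:290,240:440],(400,400)),cv2.resize(get_image('wrist')[0],(400,300))[:300].copy() if 0 else cv2.copyMakeBorder(cv2.resize(get_image('wrist')[0],(400,300)),0,100,0,0,0)])[...,::-1])
print(observe()['eef_pos'],loc(observe()['eef_pos']))
E
```

```text
rail lower edge angle (start .344 / now): [0.63786506 0.76132332 0.85625531]
[-0.06422197 -0.04033362 -0.02083614]
[0.48373237 0.08390342 0.09403966] [-1.76647116e-01 -2.14854979e-05  9.40396590e-02]
```

View pics/s8.png

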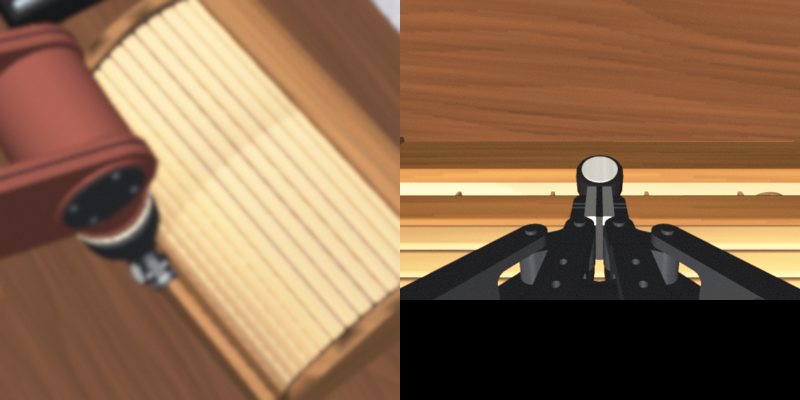

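The door came down with the push: the rail is just above the sill and the closed fingers sit on the knob's upper side (wrist half (600,190)). I'll keep pushing firmly past the catch.

```bash
python3 - <<'E'
from push import *
for g,gap in((.03,0),(-.03,-.005),(-.03,-.02),(-.03,-.035)):
    p,o=tgt(g,gap); h=move_l(p,feed=.08,rotation=o,max_force=35); s=observe(); print(g,gap,h,s['ft_force'].round(1),loc(s['eef_pos']).round(4),round(s['time_s'],1))
    if h or np.linalg.norm(s['ft_force'])>28: break
s=observe(); move_l(s['eef_pos']+np.array([-.0,0,.06]),feed=.25); move_l(observe()['eef_pos']+np.array([-.08,0,.08]),feed=.3)
for g in (0.,.06): print(kq('top',g),kq('scene',g),kq('wrist',g))
print(observe()['time_s'])
E
```

```text
0.03 0 False [ 0.6  0.2 -0.4] [-1.828e-01  1.000e-04  7.470e-02] 58.2
-0.03 -0.005 True [-11.5  -0.8  19.5] [-1.81e-01 -1.00e-04  6.48e-02] 58.4
(np.float64(0.001), np.float64(0.0012), 132) (np.float64(-0.003), np.float64(-0.0017), 146) (np.float64(0.0), np.float64(-0.0), 1361)
(np.float64(-0.002), np.float64(0.0008), 131) (np.float64(-0.003), np.float64(-0.0014), 145) (np.float64(0.0), np.float64(0.0), 1357)
59.65
```

```bash
python3 -c "
from plant import *
hold(.3); print(job_done(), observe()['time_s'])"
```

```text
the job is handed in; nothing more can be done
the job is handed in; nothing more can be done
```

The job is handed in at about 60 s: the lens canister stands centred on the cork pad and the tambour measures fully shut (lead about 0.00). My grip slipped off the knob twice and missed it once on the way down, so I pushed the door shut with closed fingers, and I did not re-measure the jar, bottle, mug or tin at the end.

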